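Top up the coupling tray and send it home

ROBOT

A 6-joint arm with a two-finger parallel gripper is mounted at the origin on the work surface. World frame = base frame: x ahead of the robot, y to its left, z up, the work surface at z = 0. Lengths are in m, angles in rad, forces in N, time in s.
With the tool pointing down it reaches from about 0.275 to 0.75 m from the base axis. Payload 10.2 kg.
Tool frame: the origin (TCP) lies at the very end of the fingers, on their centre line; the grasp point (between the pads) lies 19 mm behind it; z points along the fingers, y is the line along which they close (so a half turn about z gives the same grasp; the last joint's range is limited). The gripper opens to 85 mm and grips with 20 to 120 N. Pads are 22 mm wide; open, the fingers measure 114 mm over their backs; the gripper's body (76 mm by 85 mm) begins 54 mm behind the grasp point. The pads swing forward as they close: fully open they stand 13 mm farther back than shut.
Start: joints at [0.91, 0.313, 1.498, -0, 1.331, -0.223], TCP at [0.223, 0.475, 0.231] pointing down, gripper open.
Joint ranges: [-2.94, 2.94], [-0.97, 2.17], [0.19, 2.56], [-1.23, 4.37], [0.02, 3.11], [-2.88, 2.88]. Speed limits (rad/s): [2.39, 2.39, 3.01, 3.14, 3.14, 3.14].

INTERFACE

Orientations are given as [roll, pitch, yaw] about the fixed x, y, z axes, in that order (R = Rz(yaw) Ry(pitch) Rx(roll)).
In Python, from plant import r, optics, boxes_of, regions_of, landmark_of gives the robot as it stands.
- The arm moves only by the tool carry_out, never from a script. Its argument "targets" is a list of rows, each a list of 5 numbers: the opening, from -1 (shut) to 1 (fully open), then the shift along the world's x, y, z each as a share of 30 mm, from -1 to 1, then the turn about the world's z as a share of 0.1 rad, from -1 to 1. In form: [[jaw, dx, dy, dz, spin], ...]. A call has 1 to 5 rows; each row shifts and turns the commanded pose from where the row before left it; what a row does not reach is not made up. A row lasts 1/10 s, in which the tool goes at most 50 mm and 8.59 degrees, less where a joint would pass 70% of its speed; a pose out of reach is approached as far as the arm can. A call with a number of a shift or a turn outside -1 to 1 is refused whole. A call with a gripper value outside its range is refused whole. The fingers move at their own pace and stop on an object; "squeeze" is the grip in N (left out, the last holds). Time passes only in rows, so rows that do not move let the fingers close. It gives the time, the measured TCP pose, the force, the opening and the grip force at its end, in the units of the state.
- r.get_obs(): the state, without advancing time (a new reading comes with each control period).
- optics.get_image(name): name is "side" or "top" or "wrist"; returns the picture (384x512x3 uint8, red, green, blue); there is no depth.
- optics.camera_model(name): a dict with "camera_matrix" (3x3 intrinsics, pixels), "dist" ([k1, k2, p1, p2, k3] as OpenCV has them; the pictures are not rectified), "R" (3x3) and "t" (3): a world point X has camera coordinates R X + t; the wrist camera has in their place "hand_eye" (4x4, takes a point from camera to tool coordinates, whose origin is the TCP and whose axes are the flange's). Camera axes: x right, y down, z forward; pixel columns grow to the right and rows downward; lengths in m; the calibration is good to about 2 mm. A picture is of the moment at which its call begins: read the wrist's pose just before it. camera_model takes no time and is no camera call.
- r.hand_in(): hands the job in; it is judged then, once.
Trained networks look in the newest picture that a camera, given by its name, has taken for a name from the list of things; names that differ only in an ending like _2 or _b are one class to them, and where a whole thing is asked for, a point or a joint stands for the part that bears it (a point fixed in the world has none). Each returns a list of dicts, best first, with "p" (0 to 1); they miss things now and then, are a little off and sometimes report something else, mostly with a low value. They report only what shows in the picture. A call takes as long as a camera call. They do not tell look-alikes from the thing itself.
- boxes_of(camera, query): "at" ([x, y, z] in m, in the coordinates of the camera as it stood for that picture, good to about 4 mm: the middle of the surface that is visible of it).
- regions_of(camera, query): "region" (384x512 bool, what is visible of it).
- landmark_of(camera, query): "at" ([x, y, z] in m, in the coordinates of the camera as it stood for that picture, good to about 4 mm: a listed point, or the origin of a listed thing).
The state is a dict: "time": time; "q": joint angles; "qd": joint speeds; "joint_efforts": joint torques, N m; "ee_pos": TCP position; "eef_rot": TCP orientation; "contact_force": force on the tool from outside, world axes, zero at the start; "ft_torque": the same for the moment, N m; "width": finger opening in m; "grasp_force": force on a finger pad.
Only numpy, scipy, OpenCV 4.12 (cv2) and the standard library are available. Lean on these libraries where they do the work, as an engineer would, in place of code of your own. Each camera call takes 0.05 s, during which the arm holds its last target. There are 200 camera calls.

TASK

The orange tray on the slide track should hold one white pipe coupling in each of its six cells, but two cells are empty: find them and stand one spare upright in each, using only spares of the same size as those already in the tray. Then, with the tray full, push it along the track until it is fully home against the end stop. Leave the couplings already in the tray in their cells, and leave the couplings of other sizes and the other things on the counter where they are.

Things in the scene. Friction and masses are not known exactly. Their poses are not given: they have to be found in the camera images.
- track: fixed slide track flat on the counter: two aluminium rails and a dark steel end stop at its +y end; origin at the middle of its footprint on the counter; its y axis is the direction in which the tray slides towards the end stop
- tray (a joint): travel of the orange tray along the track's +y: 0 at the loading end (where it starts), 0.100 m fully home at the end stop; about 3 N moves it and it stays where it is left. The tray is 144 mm (x) by 226 mm (y), axes parallel to the track's, with 2 x 3 open cells; the 4 mm walls and dividers end 20 mm above the cell floors (36 mm above the counter)
- tray_middle (a point): middle of the tray at the height of its cell floors (16 mm above the counter), where the dividers cross its centre line; axes as the track's
- tray_tab (a point): middle of the top edge of the upright orange push tab, which stands outside the tray's -y end (the end away from the stop), 30 mm from the tray's wall; the tab is 44 mm wide (tray x), 14 mm thick (tray y), its top is 72 mm above the counter and it can be pushed or pinched down to 30 mm above the counter
- cell0 (a point): centre of the floor of a tray cell, 16 mm above the counter; axes as the track's; the cell is 66 mm (x) by 70 mm (y) inside; neighbours are 70 mm apart in x and 74 mm in y; whether it holds a coupling must be found out
- cell1 (a point): centre of the floor of a tray cell, 16 mm above the counter; axes as the track's; the cell is 66 mm (x) by 70 mm (y) inside; neighbours are 70 mm apart in x and 74 mm in y; whether it holds a coupling must be found out
- cell2 (a point): centre of the floor of a tray cell, 16 mm above the counter; axes as the track's; the cell is 66 mm (x) by 70 mm (y) inside; neighbours are 70 mm apart in x and 74 mm in y; whether it holds a coupling must be found out
- cell3 (a point): centre of the floor of a tray cell, 16 mm above the counter; axes as the track's; the cell is 66 mm (x) by 70 mm (y) inside; neighbours are 70 mm apart in x and 74 mm in y; whether it holds a coupling must be found out
- cell4 (a point): centre of the floor of a tray cell, 16 mm above the counter; axes as the track's; the cell is 66 mm (x) by 70 mm (y) inside; neighbours are 70 mm apart in x and 74 mm in y; whether it holds a coupling must be found out
- cell5 (a point): centre of the floor of a tray cell, 16 mm above the counter; axes as the track's; the cell is 66 mm (x) by 70 mm (y) inside; neighbours are 70 mm apart in x and 74 mm in y; whether it holds a coupling must be found out
- stocked1: plain white plastic pipe coupling (open straight tube): outer diameter 40 mm, 60 mm tall, wall 4 mm, 45 g; origin at its middle (30 mm above its lower end), z along its axis; it stands upright; at the start it already stands in one of the tray's cells
- stocked2: plain white plastic pipe coupling (open straight tube): outer diameter 40 mm, 60 mm tall, wall 4 mm, 45 g; origin at its middle (30 mm above its lower end), z along its axis; it stands upright; at the start it already stands in one of the tray's cells
- stocked3: plain white plastic pipe coupling (open straight tube): outer diameter 40 mm, 60 mm tall, wall 4 mm, 45 g; origin at its middle (30 mm above its lower end), z along its axis; it stands upright; at the start it already stands in one of the tray's cells
- stocked4: plain white plastic pipe coupling (open straight tube): outer diameter 40 mm, 60 mm tall, wall 4 mm, 45 g; origin at its middle (30 mm above its lower end), z along its axis; it stands upright; at the start it already stands in one of the tray's cells
- spare1: plain white plastic pipe coupling (open straight tube): outer diameter 40 mm, 60 mm tall, wall 4 mm, 45 g; origin at its middle (30 mm above its lower end), z along its axis; it stands upright; at the start it stands on the counter, a spare of the size used in the tray
- spare2: plain white plastic pipe coupling (open straight tube): outer diameter 40 mm, 60 mm tall, wall 4 mm, 45 g; origin at its middle (30 mm above its lower end), z along its axis; it stands upright; at the start it stands on the counter, a spare of the size used in the tray
- wide_coupling: white look-alike of a larger size, standing on the counter: outer diameter 54 mm, 74 mm tall; origin at its middle
- narrow_coupling: white look-alike of a smaller size, standing on the counter: outer diameter 28 mm, 46 mm tall; origin at its middle
- elbow: bystander: black pipe elbow with two blue nuts, lying flat, legs 74 mm along its x and y, 48 mm high; origin under its corner
- tape_roll: bystander: cardboard-brown tape roll lying flat, 90 mm across, 24 mm high; origin at the centre of its underside
- carton: bystander: cardboard carton 90 x 130 x 60 mm; origin at the centre of its underside
Not all that is in view belongs to the job. What is shaped like the stocked1 but red is not meant. Leave any purple look-alike of the spare1 alone.

How it is judged:
On the way, in this order (a step that is already met when the one before it is completed fails the run):
1. one spare of the right size stands, released, in an empty cell, the tray still at its loading end (travel under 30 mm) (((x of spare1 in the frame of tray_middle above -0.06 m and x of spare1 in the frame of tray_middle below 0.06 m and y of spare1 in the frame of tray_middle above -0.1 m and y of spare1 in the frame of tray_middle below 0.1 m and z of spare1 in the frame of tray_middle above 0.024 m and z of spare1 in the frame of tray_middle below 0.036 m and angle between the z axis of spare1 and the z axis of tray_middle, either way round below 0.15 rad and contact force between spare1 and the fingers below 0.1 N) or (x of spare2 in the frame of tray_middle above -0.06 m and x of spare2 in the frame of tray_middle below 0.06 m and y of spare2 in the frame of tray_middle above -0.1 m and y of spare2 in the frame of tray_middle below 0.1 m and z of spare2 in the frame of tray_middle above 0.024 m and z of spare2 in the frame of tray_middle below 0.036 m and angle between the z axis of spare2 and the z axis of tray_middle, either way round below 0.15 rad and contact force between spare2 and the fingers below 0.1 N)) and value of joint tray below 0.03 m), for 0.2 s.
2. all six cells hold an upright 40 mm coupling, both spares released, the tray still at its loading end (travel under 30 mm) (x of stocked1 in the frame of tray_middle between -0.06 and 0.06 m and x of stocked2 in the frame of tray_middle between -0.06 and 0.06 m and x of stocked3 in the frame of tray_middle between -0.06 and 0.06 m and x of stocked4 in the frame of tray_middle between -0.06 and 0.06 m and x of spare1 in the frame of tray_middle between -0.06 and 0.06 m and x of spare2 in the frame of tray_middle between -0.06 and 0.06 m and y of stocked1 in the frame of tray_middle between -0.1 and 0.1 m and y of stocked2 in the frame of tray_middle between -0.1 and 0.1 m and y of stocked3 in the frame of tray_middle between -0.1 and 0.1 m and y of stocked4 in the frame of tray_middle between -0.1 and 0.1 m and y of spare1 in the frame of tray_middle between -0.1 and 0.1 m and y of spare2 in the frame of tray_middle between -0.1 and 0.1 m and z of stocked1 in the frame of tray_middle between 0.024 and 0.036 m and z of stocked2 in the frame of tray_middle between 0.024 and 0.036 m and z of stocked3 in the frame of tray_middle between 0.024 and 0.036 m and z of stocked4 in the frame of tray_middle between 0.024 and 0.036 m and z of spare1 in the frame of tray_middle between 0.024 and 0.036 m and z of spare2 in the frame of tray_middle between 0.024 and 0.036 m and angle between the z axis of each of stocked1, stocked2, stocked3, stocked4, spare1, spare2 and the z axis of tray_middle, either way round below 0.15 rad and contact force between each of spare1, spare2 and the fingers below 0.1 N and value of joint tray below 0.03 m), for 0.2 s.
3. the full tray is home against the end stop (travel over 94 mm) (x of stocked1 in the frame of tray_middle between -0.06 and 0.06 m and x of stocked2 in the frame of tray_middle between -0.06 and 0.06 m and x of stocked3 in the frame of tray_middle between -0.06 and 0.06 m and x of stocked4 in the frame of tray_middle between -0.06 and 0.06 m and x of spare1 in the frame of tray_middle between -0.06 and 0.06 m and x of spare2 in the frame of tray_middle between -0.06 and 0.06 m and y of stocked1 in the frame of tray_middle between -0.1 and 0.1 m and y of stocked2 in the frame of tray_middle between -0.1 and 0.1 m and y of stocked3 in the frame of tray_middle between -0.1 and 0.1 m and y of stocked4 in the frame of tray_middle between -0.1 and 0.1 m and y of spare1 in the frame of tray_middle between -0.1 and 0.1 m and y of spare2 in the frame of tray_middle between -0.1 and 0.1 m and z of stocked1 in the frame of tray_middle between 0.024 and 0.036 m and z of stocked2 in the frame of tray_middle between 0.024 and 0.036 m and z of stocked3 in the frame of tray_middle between 0.024 and 0.036 m and z of stocked4 in the frame of tray_middle between 0.024 and 0.036 m and z of spare1 in the frame of tray_middle between 0.024 and 0.036 m and z of spare2 in the frame of tray_middle between 0.024 and 0.036 m and angle between the z axis of each of stocked1, stocked2, stocked3, stocked4, spare1, spare2 and the z axis of tray_middle, either way round below 0.15 rad and value of joint tray above 0.094 m), for 0.2 s.
At the end, for the whole second after the job is handed in: All six 40 mm couplings stand in the tray, one in each cell (a cell is too narrow for two): on the cell floor (middle 24 to 36 mm above it), within 0.15 rad of upright, at rest; and the tray is home: travel over 94 of 100 mm (all of step 3 and linear speed of each of stocked1, stocked2, stocked3, stocked4, spare1, spare2 below 0.03 m/s); the robot touches nothing.
It fails at once if a coupling that was already in the tray is lifted out (its middle over 75 mm above the counter) (height (world z) of any of stocked1, stocked2, stocked3, stocked4 above 0.075 m).
It fails at once if a coupling of another size is moved more than 50 mm (distance of any of wide_coupling, narrow_coupling from where it was at the start of the episode above 0.05 m).
It fails at once if a bystander (elbow, tape roll, carton) is moved more than 50 mm (distance of any of elbow, tape_roll, carton from where it was at the start of the episode above 0.05 m).
It also fails if it takes over 64 s, if anything falls off the work surface, if the arm or the gripper's body presses on something with over 40 N, if the wrist force passes 120 N, or if a joint passes its speed limit or range.

## Working session

There is one attempt and no reset: what is moved stays moved. The work goes in short steps, Python scripts to look and compute and a tool call to move; the robot and the scene stay as the last step left them, time stands still between calls to the robot, and variables do not carry over. Pictures are saved under pics/ and viewed, at most 10 in all, crops included, and the job is handed in when it is done.

Besides the shell and the picture viewer there is one more tool, called by a JSON object that holds its "api" and its "payload". carry_out: Moves the arm, as the interface text tells. Shift numbers are shares of 30 mm and turn numbers shares of 0.1 rad, none past 1 either way. Its arguments: {"type":"object","properties":{"targets":{"type":"array"},"squeeze":{"type":"number"}},"required":["targets"]}

```bash
mkdir -p pics; cat > h.py <<'E'
from plant import r, optics, boxes_of, regions_of, landmark_of
import numpy as np, cv2
def w(cam,p):
    m=optics.camera_model(cam); return np.array(m["R"]).T@(np.array(p)-np.array(m["t"]))
def px(cam,X):
    m=optics.camera_model(cam)
    return cv2.projectPoints(np.array([X],float),cv2.Rodrigues(np.array(m["R"]))[0],np.array(m["t"],float),np.array(m["camera_matrix"]),np.array(m["dist"]))[0].ravel()
def save(cam,n):
    im=optics.get_image(cam); cv2.imwrite(f"pics/{n}.png",im[:,:,::-1]); return im
E
python3 - <<'E'
from h import *
a=save("top","top0");b=save("side","side0")
for q in ["track","tray_middle","tray_tab","cell0","stocked1","spare1","wide_coupling","narrow_coupling","elbow","tape_roll","carton"]:
    for d in landmark_of("top",q): print(q,round(d["p"],2),w("top",d["at"]).round(3),px("top",w("top",d["at"])).round())
s=r.get_obs();print(s["time"],s["ee_pos"],s["eef_rot"],s["width"])
E
```

```text
track 0.95 [0.482 0.174 0.002] [156. 214.]
track 0.72 [ 0.618 -0.207  0.033] [282. 172.]
tray_middle 0.67 [0.477 0.129 0.02 ] [169. 216.]
tray_middle 0.42 [ 0.468 -0.371  0.031] [336. 223.]
tray_middle 0.34 [0.762 0.164 0.003] [164. 125.]
tray_tab 0.98 [ 0.469 -0.02   0.069] [217. 219.]
cell0 0.83 [0.444 0.198 0.012] [147. 226.]
cell0 0.81 [0.507 0.05  0.015] [196. 207.]
cell0 0.8 [0.515 0.201 0.019] [147. 203.]
cell0 0.78 [0.515 0.123 0.016] [172. 204.]
cell0 0.75 [0.436 0.053 0.016] [194. 230.]
stocked1 0.68 [0.438 0.054 0.046] [193. 229.]
stocked1 0.64 [0.44  0.127 0.042] [168. 228.]
stocked1 0.62 [0.512 0.052 0.049] [194. 204.]
stocked1 0.62 [0.517 0.124 0.048] [170. 202.]
stocked1 0.58 [0.623 0.047 0.033] [198. 168.]
spare1 0.73 [ 0.465 -0.371  0.032] [335. 223.]
spare1 0.72 [0.447 0.2   0.015] [146. 225.]
spare1 0.62 [ 0.376 -0.137  0.029] [257. 252.]
spare1 0.41 [ 0.451 -0.176  0.027] [270. 227.]
wide_coupling 0.56 [ 0.618 -0.205  0.033] [281. 172.]
narrow_coupling 0.59 [ 0.578 -0.35   0.024] [328. 186.]
narrow_coupling 0.42 [ 0.468 -0.373  0.033] [336. 223.]
narrow_coupling 0.4 [0.518 0.199 0.023] [147. 202.]
elbow 0.81 [ 0.704 -0.072 -0.003] [238. 146.]
tape_roll 0.83 [ 0.536 -0.485  0.   ] [370. 201.]
tape_roll 0.48 [ 0.618 -0.209  0.036] [282. 172.]
carton 0.84 [0.76  0.168 0.   ] [163. 126.]
carton 0.33 [0.442 0.128 0.046] [167. 227.]
0.65 [0.2225678  0.47548997 0.23129142] [-3.14158047e+00 -2.07476731e-05  2.70384774e+00] 0.08511248607311414
```

```bash
python3 - <<'E'
import cv2
a=cv2.imread("pics/top0.png")
cv2.imwrite("pics/top0c.png",cv2.resize(a[100:300,120:400],(800,571),interpolation=cv2.INTER_CUBIC))
E
```

```text
(no output)
```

View pics/top0c.png

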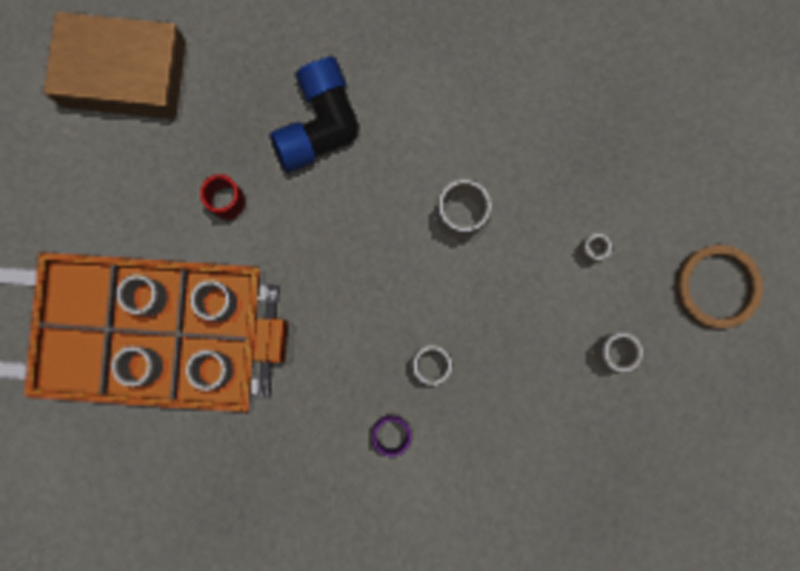

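View pics/side0.png

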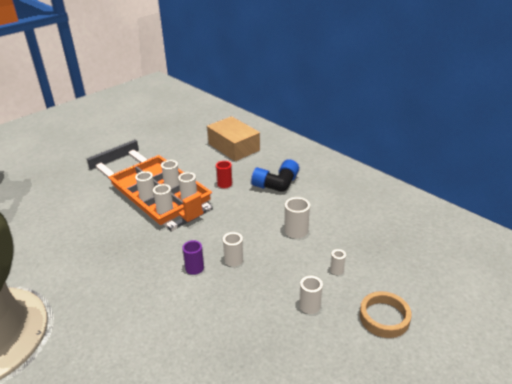

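The tray's empty cells are the two at the stop (+y) end, crop (75,290) and (70,360).

These could be taken for a spare:
- White at top-image px (271,228): 40 mm, a spare.
- White at px (338,223): 40 mm, a spare.
- Larger white at px (282,172): the wide one.
- Small white at px (329,186): the narrow one.
- Red at px (197,168) and purple at px (257,252): not meant.
- The four whites already in the tray.

I choose (271,228) first, then (338,223).

{"api": "carry_out", "payload": {"targets": [[1, 0.35, -1, 0, 1], [1, 0.35, -1, 0, 1], [1, 0.35, -1, 0, 1], [1, 0.35, -1, 0, 0.9], [1, 0.35, -1, 0, 0]], "squeeze": 30}}

```text
time: 1.15
ee_pos: [0.2753, 0.3243, 0.2314]
eef_rot: [3.141, 0.0, 3.097]
contact_force: [1.4, 0.7, 0.9]
width: 0.0856
grasp_force: 0.0
```

{"api": "carry_out", "payload": {"targets": [[1, 0.35, -1, 0, 0], [1, 0.35, -1, 0, 0], [1, 0.35, -1, 0, 0], [1, 0.35, -1, 0, 0], [1, 0.35, -1, 0, 0]]}}

```text
time: 1.65
ee_pos: [0.3278, 0.1743, 0.2315]
eef_rot: [3.141, 0.001, 3.094]
contact_force: [0.9, 0.2, -0.2]
width: 0.0857
grasp_force: 0.0
```

{"api": "carry_out", "payload": {"targets": [[1, 0.35, -1, 0, 0], [1, 0.35, -1, 0, 0], [1, 0.35, -1, 0, 0], [1, 0.35, -1, 0, 0], [1, 0.35, -1, 0, 0]]}}

```text
time: 2.15
ee_pos: [0.3804, 0.0241, 0.2315]
eef_rot: [-3.142, 0.001, 3.094]
contact_force: [0.6, 0.4, -0.5]
width: 0.0853
grasp_force: 0.0
```

{"api": "carry_out", "payload": {"targets": [[1, 0.35, -1, 0, 0], [1, 0.35, -1, 0, 0], [1, 0.35, -1, 0, 0], [1, 0.35, -1, 0, 0], [1, 0.35, -1, 0, 0]]}}

```text
time: 2.65
ee_pos: [0.4328, -0.1259, 0.2314]
eef_rot: [-3.141, 0.0, 3.094]
contact_force: [0.6, 0.9, -0.4]
width: 0.0853
grasp_force: 0.0
```

```bash
cat >> h.py <<'E'
from scipy.spatial.transform import Rotation as Ro
def wp():
    s=r.get_obs(); T=np.eye(4); T[:3,:3]=Ro.from_euler("xyz",s["eef_rot"]).as_matrix(); T[:3,3]=s["ee_pos"]; return T
def ww(T,p): return (T@np.array(optics.camera_model("wrist")["hand_eye"])@np.append(p,1))[:3]
E
python3 - <<'E'
from h import *
print(optics.camera_model("wrist")["hand_eye"])
T=wp(); save("wrist","w1"); save("top","top1"); save("side","side1")
for d in landmark_of("wrist","spare1"): print("wrist",round(d["p"],2),ww(T,d["at"]).round(4))
for c in ("top","side"):
  for q in ("spare1","cell0","stocked1","tray_tab","tray_middle"):
    for d in landmark_of(c,q): 
      if d["p"]>.5: print(c,q,round(d["p"],2),w(c,d["at"]).round(4))
E
```

```text
[[-1.03760646e-04 -9.46672152e-01 -3.22198427e-01  8.29125489e-02]
 [ 9.99999597e-01  1.89159422e-04 -8.77821048e-04  1.89234976e-04]
 [ 8.91955609e-04 -3.22198389e-01  9.46671750e-01 -1.41893221e-01]
 [ 0.00000000e+00  0.00000000e+00  0.00000000e+00  1.00000000e+00]]
wrist 0.98 [ 0.4683 -0.3722  0.0308]
wrist 0.91 [ 0.3795 -0.14    0.0268]
wrist 0.77 [ 0.4526 -0.1742  0.03  ]
wrist 0.54 [0.4427 0.1271 0.0159]
wrist 0.3 [ 0.4838  0.1775 -0.0034]
top spare1 0.65 [ 0.4668 -0.3713  0.0316]
top cell0 0.86 [0.5093 0.0484 0.0187]
top cell0 0.85 [0.4405 0.1292 0.015 ]
top cell0 0.83 [0.4462 0.1982 0.0126]
top cell0 0.81 [0.5152 0.1196 0.017 ]
top cell0 0.73 [0.514  0.1991 0.0221]
top cell0 0.55 [0.4359 0.0575 0.015 ]
top stocked1 0.71 [0.6226 0.0457 0.0311]
top stocked1 0.69 [0.516  0.1247 0.0476]
top stocked1 0.52 [0.4413 0.1269 0.0444]
top tray_middle 0.61 [0.4756 0.1269 0.0174]
side spare1 0.97 [ 0.3773 -0.136   0.0258]
side spare1 0.91 [ 0.4669 -0.3711  0.0276]
side spare1 0.77 [ 0.4454 -0.1762  0.0294]
side spare1 0.53 [ 0.6113 -0.206   0.0359]
side cell0 0.89 [0.4394 0.1283 0.0162]
side cell0 0.84 [0.4389 0.0593 0.0171]
side cell0 0.8 [0.5167 0.1995 0.0155]
side cell0 0.71 [0.5122 0.1223 0.012 ]
side cell0 0.68 [0.4456 0.1996 0.014 ]
side cell0 0.67 [0.5109 0.0484 0.014 ]
side cell0 0.65 [0.7627 0.1676 0.0038]
side cell0 0.58 [0.4431 0.1242 0.0494]
side stocked1 0.91 [0.443  0.1255 0.0478]
side stocked1 0.91 [0.5102 0.1282 0.0472]
side stocked1 0.73 [0.4425 0.0538 0.0455]
side stocked1 0.72 [0.6193 0.0503 0.0295]
side stocked1 0.7 [0.5068 0.0514 0.0467]
side tray_tab 0.71 [ 0.4693 -0.0181  0.0683]
side tray_middle 0.94 [0.4715 0.1255 0.0153]
```

View pics/w1.png

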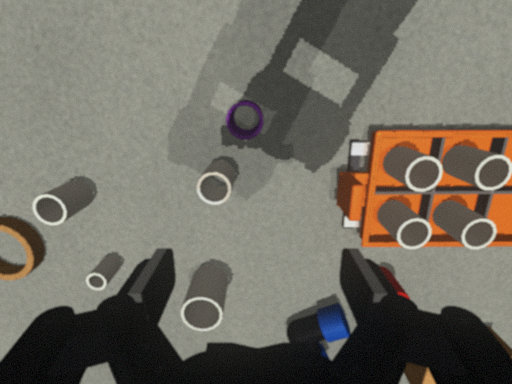

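The close view shows the white spare at (216,183), clearly not the purple one at (245,118). The second spare is at (66,200). Now I descend on spare A.

{"api": "carry_out", "payload": {"targets": [[1, 0.3, -0.85, -0.9, 0], [1, 0.3, -0.8, -0.9, 0], [1, 0, 0, -1, 0], [1, 0, 0, -1, 0], [1, 0, 0, -1, 0]]}}

```text
time: 3.85
ee_pos: [0.4505, -0.1741, 0.0861]
eef_rot: [-3.142, 0.0, 3.094]
contact_force: [0.2, -0.2, -0.7]
width: 0.0853
grasp_force: 0.0
```

{"api": "carry_out", "payload": {"targets": [[1, 0, 0, -0.9, 0], [1, 0, 0, -0.9, 0], [1, 0, 0, 0, 0], [-1, 0, 0, 0, 0], [-1, 0, 0, 0, 0]]}}

```text
time: 4.35
ee_pos: [0.4513, -0.1745, 0.0347]
eef_rot: [-3.14, 0.002, 3.094]
contact_force: [-0.5, 0.6, 0.5]
width: 0.0587
grasp_force: 0.0
```

{"api": "carry_out", "payload": {"targets": [[-1, 0, 0, 0, 0], [-1, 0, 0, 0, 0], [-1, 0, 0, 0, 0], [-1, 0, 0, 0, 0], [-1, 0, 0, 0, 0]]}}

```text
time: 4.85
ee_pos: [0.4512, -0.1744, 0.0346]
eef_rot: [-3.14, 0.002, 3.094]
contact_force: [-0.6, 0.8, 6.0]
width: 0.0397
grasp_force: 29.4
```

{"api": "carry_out", "payload": {"targets": [[-1, 0, 0, 1, 0], [-1, 0, 0, 1, 0], [-1, 0, 0.5, 1, 0], [-1, 0.2, 1, 0.5, 0], [-1, 0.2, 1, 0, 0]]}}

```text
time: 5.35
ee_pos: [0.4637, -0.0988, 0.1412]
eef_rot: [-3.139, 0.005, 3.093]
contact_force: [-0.6, -0.0, -0.8]
width: 0.0397
grasp_force: 30.6
```

{"api": "carry_out", "payload": {"targets": [[-1, 0.17, 1, 0, 0], [-1, 0.17, 1, 0, 0], [-1, 0.17, 1, 0, 0], [-1, 0.17, 1, 0, 0], [-1, 0.17, 1, 0, 0]]}}

```text
time: 5.85
ee_pos: [0.4882, 0.0523, 0.139]
eef_rot: [-3.141, 0.001, 3.094]
contact_force: [1.0, 0.2, -0.0]
width: 0.0394
grasp_force: 30.6
```

{"api": "carry_out", "payload": {"targets": [[-1, 0.17, 1, 0, 0], [-1, 0.17, 1, 0, 0], [-1, 0.17, 1, 0, 0], [-1, 0.17, 1, 0, 0], [-1, 0.17, 0.92, 0, 0]]}}

```text
time: 6.35
ee_pos: [0.5137, 0.2001, 0.139]
eef_rot: [3.141, 0.001, 3.094]
contact_force: [0.2, -0.2, 0.1]
width: 0.0395
grasp_force: 30.6
```

```bash
python3 - <<'E'
from h import *
T=wp(); print(T[:3,3])
save("wrist","w2"); save("side","side2")
for q in ("spare1","cell0"):
  for d in landmark_of("wrist",q): print("wrist",q,round(d["p"],2),ww(T,d["at"]).round(4))
  for d in landmark_of("side",q): print("side",q,round(d["p"],2),w("side",d["at"]).round(4))
E
```

```text
[0.51365634 0.2000625  0.13899387]
wrist spare1 0.83 [0.5153 0.2037 0.1355]
side spare1 0.77 [ 0.4672 -0.3685  0.027 ]
side spare1 0.73 [ 0.3773 -0.1352  0.0265]
side spare1 0.62 [0.5105 0.2038 0.136 ]
side spare1 0.27 [ 0.4825  0.1789 -0.0006]
side spare1 0.19 [0.4707 0.1241 0.0157]
wrist cell0 0.97 [0.4468 0.1253 0.0157]
wrist cell0 0.89 [0.5208 0.1965 0.0187]
wrist cell0 0.76 [0.5145 0.1244 0.0101]
wrist cell0 0.72 [0.4455 0.203  0.0157]
side cell0 0.9 [0.4375 0.0577 0.0192]
side cell0 0.89 [0.5126 0.1983 0.0144]
side cell0 0.87 [0.4426 0.1293 0.0147]
side cell0 0.71 [0.5116 0.051  0.0161]
side cell0 0.58 [0.4459 0.2041 0.0145]
side cell0 0.21 [0.441  0.0543 0.0475]
```

View pics/w2.png

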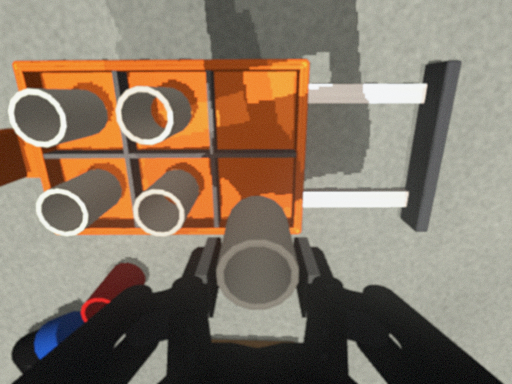

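The spare hangs at (258,270) over the empty cell, parallel to the tray. Next I lower it and open partway to about 55 mm.

{"api": "carry_out", "payload": {"targets": [[-1, 0, -0.05, -0.8, 0], [-1, 0, 0, -0.8, 0], [-1, 0, 0, -0.8, 0], [-1, 0, 0, -0.4, 0], [-1, 0, 0, -0.12, 0]]}}

```text
time: 7.15
ee_pos: [0.5133, 0.1963, 0.0506]
eef_rot: [-3.141, -0.002, 3.093]
contact_force: [-7.8, -1.6, 19.8]
width: 0.0393
grasp_force: 32.2
```

{"api": "carry_out", "payload": {"targets": [[-1, 0, 0, 0, 0], [0.3, 0, 0, 0, 0], [0.3, 0, 0, 0, 0], [0.3, 0, 0, 0, 0], [0.3, 0, 0, 0, 0]]}}

```text
time: 7.65
ee_pos: [0.5137, 0.1971, 0.0509]
eef_rot: [3.142, 0.0, 3.094]
contact_force: [-1.2, 0.5, 0.8]
width: 0.0554
grasp_force: 0.0
```

{"api": "carry_out", "payload": {"targets": [[0.3, 0, 0, 0, 0], [0.3, 0, 0, 0.5, 0], [0.3, 0, 0, 1, 0], [0.3, 0, 0, 1, 0], [0.3, 0, 0, 1, 0]]}}

```text
time: 8.15
ee_pos: [0.5134, 0.1971, 0.1569]
eef_rot: [-3.142, -0.0, 3.094]
contact_force: [-0.2, -0.3, -0.4]
width: 0.0554
grasp_force: 0.0
```

```bash
python3 - <<'E'
from h import *
T=wp(); print(T[:3,3]); save("side","side3")
for d in landmark_of("side","spare1")+landmark_of("side","stocked1"): print(round(d["p"],2),w("side",d["at"]).round(4))
E
```

```text
[0.5133941  0.19710793 0.15685901]
0.79 [ 0.3782 -0.1366  0.0264]
0.69 [0.5137 0.1962 0.0471]
0.69 [ 0.4658 -0.3688  0.0269]
0.94 [0.5128 0.1227 0.046 ]
0.82 [0.4418 0.1234 0.0492]
0.75 [0.5089 0.0515 0.0415]
0.74 [0.4399 0.0542 0.0441]
0.61 [0.6223 0.0515 0.0364]
```

{"api": "carry_out", "payload": {"targets": [[0.6, -0.08, -1, 0, 0], [1, -0.08, -1, 0, 0], [1, -0.08, -1, 0, 0], [1, -0.08, -1, 0, 0], [1, -0.08, -1, 0, 0]]}}

```text
time: 8.8
ee_pos: [0.5008, 0.046, 0.1545]
eef_rot: [3.141, -0.002, 3.094]
contact_force: [0.5, 0.1, -0.5]
width: 0.0854
grasp_force: 0.0
```

{"api": "carry_out", "payload": {"targets": [[1, -0.08, -1, 0, 0], [1, -0.08, -1, 0, 0], [1, -0.08, -1, 0, 0], [1, -0.08, -1, 0, 0], [1, -0.08, -1, 0, 0]]}}

```text
time: 9.3
ee_pos: [0.4888, -0.1039, 0.1545]
eef_rot: [3.141, -0.002, 3.094]
contact_force: [0.9, -0.5, -0.1]
width: 0.0856
grasp_force: 0.0
```

{"api": "carry_out", "payload": {"targets": [[1, -0.08, -1, 0, 0], [1, -0.08, -1, 0, 0], [1, -0.08, -1, 0, 0], [1, -0.08, -1, 0, 0], [1, -0.08, -1, 0, 0]]}}

```text
time: 9.8
ee_pos: [0.4769, -0.2538, 0.1544]
eef_rot: [3.14, -0.002, 3.094]
contact_force: [0.4, -0.2, 0.2]
width: 0.0856
grasp_force: 0.0
```

{"api": "carry_out", "payload": {"targets": [[1, -0.08, -1, 0, 0], [1, -0.08, -1, 0, 0], [1, -0.08, -1, 0, 0], [1, -0.1, -0.9, 0, 0], [1, 0, 0, 0, 0]]}}

```text
time: 10.3
ee_pos: [0.4662, -0.3723, 0.1539]
eef_rot: [3.141, -0.002, 3.091]
contact_force: [-0.1, 0.3, 0.5]
width: 0.0851
grasp_force: 0.0
```

```bash
python3 - <<'E'
from h import *
T=wp(); print(T[:3,3]); save("wrist","w4"); save("side","side4")
print(r.get_obs()["q"])
for d in landmark_of("wrist","spare1"): print(round(d["p"],2),ww(T,d["at"]).round(4))
for d in landmark_of("side","spare1"): print(round(d["p"],2),w("side",d["at"]).round(4))
E
```

```text
[ 0.46622633 -0.37226295  0.15389242]
[-8.66089279e-01  5.33036415e-01  1.37868086e+00  2.04278274e-04
  1.23221958e+00 -2.38844853e+00]
0.71 [ 0.4679 -0.3731  0.0283]
0.81 [ 0.4647 -0.3716  0.028 ]
0.61 [0.5099 0.1961 0.0463]
```

{"api": "carry_out", "payload": {"targets": [[1, 0, 0, -1, 0], [1, 0, 0, -1, 0], [1, 0, 0, -1, 0], [1, 0, 0, -0.95, 0], [1, 0, 0, 0, 0]]}}

```text
time: 11.0
ee_pos: [0.4662, -0.3673, 0.0338]
eef_rot: [3.136, -0.005, 3.095]
contact_force: [-0.1, 0.7, 0.6]
width: 0.085
grasp_force: 0.0
```

{"api": "carry_out", "payload": {"targets": [[-1, 0, 0, 0, 0], [-1, 0, 0, 0, 0], [-1, 0, 0, 0, 0], [-1, 0, 0, 0, 0], [-1, 0, 0, 0, 0]]}}

```text
time: 11.5
ee_pos: [0.468, -0.3704, 0.0388]
eef_rot: [-3.14, 0.002, 3.094]
contact_force: [1.1, 1.4, 5.9]
width: 0.0389
grasp_force: 29.6
```

{"api": "carry_out", "payload": {"targets": [[-1, 0, 0, 0, 0], [-1, 0, 0, 0, 0], [-1, 0, 0, 1, 0], [-1, 0, 0, 1, 0], [-1, 0, 0, 1, 0]]}}

```text
time: 12.0
ee_pos: [0.4674, -0.3699, 0.129]
eef_rot: [-3.141, 0.0, 3.094]
contact_force: [0.6, -0.3, -0.7]
width: 0.0388
grasp_force: 30.6
```

{"api": "carry_out", "payload": {"targets": [[-1, -0.04, 0.7, 0.5, 0], [-1, -0.04, 1, 0, 0], [-1, -0.04, 1, 0, 0], [-1, -0.04, 1, 0, 0], [-1, -0.04, 1, 0, 0]]}}

```text
time: 12.5
ee_pos: [0.4613, -0.2278, 0.1429]
eef_rot: [-3.141, 0.001, 3.094]
contact_force: [0.6, -0.5, -0.9]
width: 0.0389
grasp_force: 30.6
```

{"api": "carry_out", "payload": {"targets": [[-1, -0.04, 1, 0, 0], [-1, -0.04, 1, 0, 0], [-1, -0.04, 1, 0, 0], [-1, -0.04, 1, 0, 0], [-1, -0.04, 1, 0, 0]]}}

```text
time: 13.0
ee_pos: [0.4553, -0.0778, 0.1429]
eef_rot: [-3.141, 0.001, 3.094]
contact_force: [1.1, 0.6, -1.4]
width: 0.0391
grasp_force: 30.6
```

{"api": "carry_out", "payload": {"targets": [[-1, -0.04, 1, 0, 0], [-1, -0.04, 1, 0, 0], [-1, -0.04, 1, 0, 0], [-1, -0.04, 1, 0, 0], [-1, -0.04, 1, 0, 0]]}}

```text
time: 13.5
ee_pos: [0.4493, 0.0723, 0.1429]
eef_rot: [-3.142, 0.001, 3.094]
contact_force: [0.4, 0.2, -0.1]
width: 0.039
grasp_force: 30.6
```

{"api": "carry_out", "payload": {"targets": [[-1, -0.04, 1, 0, 0], [-1, -0.04, 1, 0, 0], [-1, -0.04, 1, 0, 0], [-1, 0, 0.8, 0, 0], [-1, 0, 0.5, 0, 0]]}}

```text
time: 14.0
ee_pos: [0.4457, 0.2017, 0.1429]
eef_rot: [3.141, 0.001, 3.095]
contact_force: [0.2, 0.3, -0.2]
width: 0.0391
grasp_force: 30.6
```

```bash
python3 - <<'E'
from h import *
T=wp(); print(T[:3,3]); save("wrist","w5"); save("side","side5")
for q in ("spare1","cell0"):
  for d in landmark_of("wrist",q): print("wrist",q,round(d["p"],2),ww(T,d["at"]).round(4))
  for d in landmark_of("side",q): print("side",q,round(d["p"],2),w("side",d["at"]).round(4))
E
```

```text
[0.4456527  0.20171632 0.14289019]
wrist spare1 0.93 [0.4457 0.198  0.1322]
side spare1 0.79 [ 0.3769 -0.1373  0.0274]
side spare1 0.73 [0.443  0.2036 0.1292]
side spare1 0.65 [0.5116 0.1976 0.0477]
side spare1 0.64 [ 0.6116 -0.2034  0.0332]
side spare1 0.57 [ 5.344e-01 -4.876e-01 -1.000e-04]
wrist cell0 0.96 [0.4439 0.0531 0.0191]
wrist cell0 0.92 [0.446  0.2011 0.0144]
wrist cell0 0.74 [0.5168 0.1222 0.0126]
wrist cell0 0.65 [0.4447 0.1289 0.0168]
wrist cell0 0.63 [0.5061 0.0493 0.0162]
wrist cell0 0.21 [ 0.4853  0.1759 -0.0032]
side cell0 0.89 [0.5116 0.0479 0.0124]
side cell0 0.88 [0.4419 0.1282 0.0143]
side cell0 0.82 [0.4448 0.2027 0.014 ]
side cell0 0.76 [0.5151 0.1954 0.017 ]
side cell0 0.75 [0.44   0.056  0.0177]
side cell0 0.57 [0.5142 0.1238 0.0173]
side cell0 0.55 [ 0.612  -0.204   0.0348]
```

View pics/w5.png

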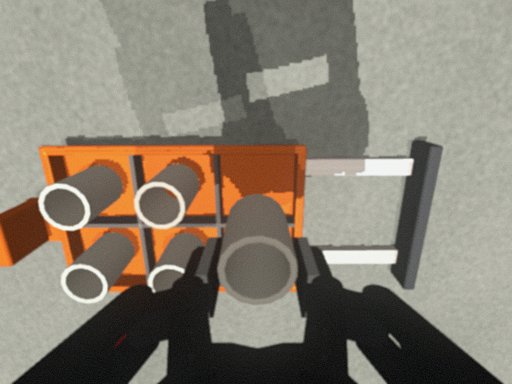

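The second spare hangs at (258,268) over the last empty cell, whose floor shows at (258,175). Lowering it now.

{"api": "carry_out", "payload": {"targets": [[-1, 0, 0, -0.8, 0], [-1, 0, 0, -0.8, 0], [-1, 0, 0, -0.8, 0], [-1, 0, 0, -0.4, 0], [-1, 0, 0, -0.1, 0]]}}

```text
time: 14.8
ee_pos: [0.4456, 0.1994, 0.0548]
eef_rot: [-3.141, -0.002, 3.093]
contact_force: [-5.0, -3.1, 13.0]
width: 0.0391
grasp_force: 31.8
```

{"api": "carry_out", "payload": {"targets": [[-1, 0, 0, 0, 0], [0.3, 0, 0, 0, 0], [0.3, 0, 0, 0, 0], [0.3, 0, 0, 0, 0], [0.3, 0, 0, 0, 0]]}}

```text
time: 15.3
ee_pos: [0.4459, 0.2001, 0.0554]
eef_rot: [3.141, 0.0, 3.094]
contact_force: [-0.8, 0.2, 1.3]
width: 0.0554
grasp_force: 0.0
```

{"api": "carry_out", "payload": {"targets": [[0.3, 0, 0, 0, 0], [0.3, 0, 0, 0.5, 0], [0.3, 0, 0, 1, 0], [0.3, 0, 0, 1, 0], [0.3, 0, 0, 1, 0]]}}

```text
time: 15.8
ee_pos: [0.4456, 0.2001, 0.1614]
eef_rot: [-3.142, -0.0, 3.094]
contact_force: [0.9, 0.3, -0.8]
width: 0.056
grasp_force: 0.0
```

```bash
python3 - <<'E'
from h import *
T=wp(); print(T[:3,3]); a=save("side","side6")
for q in ("spare1","tray_tab","stocked1"):
  for d in landmark_of("side",q): print(q,round(d["p"],2),w("side",d["at"]).round(4))
cv2.imwrite("pics/s6c.png",cv2.resize(a[120:280,60:260,::-1],None,fx=3,fy=3))
E
```

```text
[0.44559417 0.20007084 0.16137167]
spare1 0.82 [0.5108 0.1981 0.0466]
spare1 0.74 [ 0.3739 -0.135   0.0258]
spare1 0.61 [0.4459 0.2015 0.0466]
spare1 0.25 [0.5159 0.1952 0.0169]
tray_tab 0.68 [ 0.4681 -0.0157  0.072 ]
tray_tab 0.65 [0.5101 0.1242 0.0474]
tray_tab 0.32 [0.4395 0.0517 0.0462]
stocked1 0.93 [0.5069 0.0547 0.043 ]
stocked1 0.86 [0.4428 0.1265 0.0463]
stocked1 0.85 [0.4401 0.0553 0.0466]
stocked1 0.75 [0.6242 0.0481 0.0327]
stocked1 0.55 [0.5122 0.1258 0.046 ]
```

View pics/s6c.png

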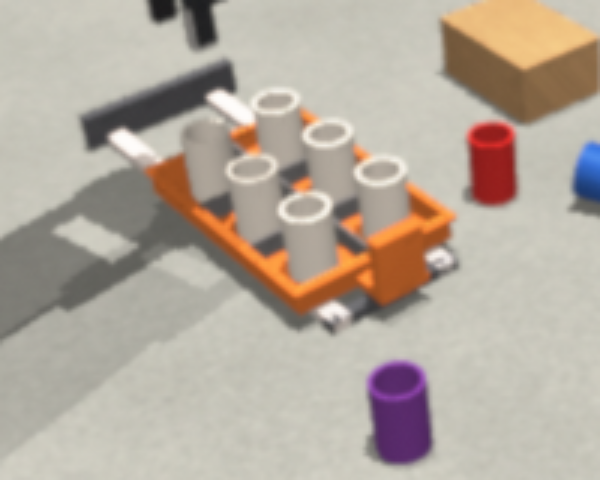

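All six cells hold upright couplings. Next I go behind the tab with the fingers shut.

{"api": "carry_out", "payload": {"targets": [[-1, 0.08, -0.94, 0, 0], [-1, 0.08, -0.94, 0, 0], [-1, 0.08, -0.94, 0, 0], [-1, 0.08, -0.94, 0, 0], [-1, 0.08, -0.94, 0, 0]]}}

```text
time: 16.5
ee_pos: [0.4571, 0.058, 0.1589]
eef_rot: [3.141, -0.002, 3.094]
contact_force: [0.2, -0.6, -0.6]
width: -0.0001
grasp_force: 0.0
```

{"api": "carry_out", "payload": {"targets": [[-1, 0.08, -0.94, 0, 0], [-1, 0.08, -0.94, 0, 0], [-1, 0.08, -0.94, 0, 0], [-1, 0.08, -0.94, 0, 0], [-1, 0.08, -0.94, 0, 0]]}}

```text
time: 17.0
ee_pos: [0.4692, -0.0829, 0.1588]
eef_rot: [3.141, -0.002, 3.094]
contact_force: [-0.2, 0.2, 0.4]
width: -0.0001
grasp_force: 0.0
```

{"api": "carry_out", "payload": {"targets": [[-1, 0, 0, -1, 0], [-1, 0, 0, -1, 0], [-1, 0, 0, -1, 0], [-1, 0, 0, -0.85, 0], [-1, 0, 0, 0, 0]]}}

```text
time: 17.5
ee_pos: [0.4673, -0.0809, 0.0412]
eef_rot: [3.139, -0.008, 3.094]
contact_force: [-0.3, 0.1, 0.2]
width: -0.0001
grasp_force: 0.0
```

{"api": "carry_out", "payload": {"targets": [[-1, 0, 0.3, 0, 0], [-1, 0, 0.3, 0, 0], [-1, 0, 0.3, 0, 0], [-1, 0, 0.2, 0, 0], [-1, 0, 0.2, 0, 0]]}}

```text
time: 18.0
ee_pos: [0.47, -0.0422, 0.0452]
eef_rot: [-3.141, 0.001, 3.094]
contact_force: [0.2, -0.6, -0.2]
width: -0.0001
grasp_force: 0.0
```

{"api": "carry_out", "payload": {"targets": [[-1, 0, 0.1, 0, 0], [-1, 0.01, 0.2, 0, 0], [-1, 0.01, 0.25, 0, 0], [-1, 0.01, 0.25, 0, 0], [-1, 0.01, 0.25, 0, 0]]}}

```text
time: 18.5
ee_pos: [0.4712, -0.0109, 0.0448]
eef_rot: [-3.141, 0.0, 3.094]
contact_force: [-0.2, -3.4, 1.5]
width: 0.0001
grasp_force: 1.6
```

{"api": "carry_out", "payload": {"targets": [[-1, 0.01, 0.25, 0, 0], [-1, 0.01, 0.25, 0, 0], [-1, 0.01, 0.25, 0, 0], [-1, 0.01, 0.25, 0, 0], [-1, 0.01, 0.25, 0, 0]]}}

```text
time: 19.0
ee_pos: [0.4727, 0.0267, 0.0448]
eef_rot: [-3.142, 0.001, 3.094]
contact_force: [1.2, -2.9, 2.1]
width: 0.0
grasp_force: 1.6
```

{"api": "carry_out", "payload": {"targets": [[-1, 0.01, 0.2, 0, 0], [-1, 0.01, 0.2, 0, 0], [-1, 0.01, 0.15, 0, 0], [-1, 0.01, 0.1, 0, 0], [-1, 0, 0.1, 0, 0]]}}

```text
time: 19.5
ee_pos: [0.4735, 0.0488, 0.0446]
eef_rot: [-3.142, -0.0, 3.094]
contact_force: [0.2, -2.9, 1.1]
width: -0.0
grasp_force: 1.4
```

```bash
python3 - <<'E'
from h import *
T=wp(); print(T[:3,3],r.get_obs()["contact_force"]); save("top","top7"); a=save("side","side7")
for c in ("side","top"):
 for q in ("tray_middle","tray_tab"):
  for d in landmark_of(c,q): 
   if d["p"]>.4: print(c,q,round(d["p"],2),w(c,d["at"]).round(4))
E
```

```text
[0.47353171 0.04880541 0.04459867] [ 0.22591294 -2.92798381  1.11707162]
side tray_middle 0.69 [0.4732 0.2086 0.0153]
side tray_tab 0.73 [0.4724 0.0706 0.0741]
side tray_tab 0.61 [0.4752 0.2096 0.0145]
top tray_middle 0.67 [0.4828 0.2128 0.0213]
```

About 87 mm so far. I keep pushing gently until the force rises.

{"api": "carry_out", "payload": {"targets": [[-1, 0, 0.1, 0, 0], [-1, 0, 0.1, 0, 0], [-1, 0, 0.05, 0, 0], [-1, 0, 0.05, 0, 0], [-1, 0, 0, 0, 0]]}}

```text
time: 20.3
ee_pos: [0.4737, 0.0578, 0.0447]
eef_rot: [3.141, 0.0, 3.094]
contact_force: [0.4, -0.2, -0.5]
width: 0.0001
grasp_force: 0.2
```

{"api": "carry_out", "payload": {"targets": [[-1, 0, 0.05, 0, 0], [-1, 0, 0.05, 0, 0], [-1, 0, 0, 0, 0]]}}

```text
time: 20.6
ee_pos: [0.4737, 0.0608, 0.0447]
eef_rot: [3.141, 0.0, 3.094]
contact_force: [1.2, -1.4, -0.6]
width: 0.0003
grasp_force: 0.4
```

{"api": "carry_out", "payload": {"targets": [[-1, 0, 0.05, 0, 0], [-1, 0, 0.05, 0, 0], [-1, 0, 0, 0, 0]]}}

```text
time: 20.9
ee_pos: [0.4738, 0.0625, 0.0448]
eef_rot: [-3.139, 0.0, 3.094]
contact_force: [-0.4, -12.7, -0.0]
width: -0.0
grasp_force: 6.0
```

{"api": "carry_out", "payload": {"targets": [[-1, 0, 0.05, 0, 0], [-1, 0, 0, 0, 0]]}}

```text
time: 21.1
ee_pos: [0.4738, 0.0626, 0.0448]
eef_rot: [-3.137, -0.0, 3.095]
contact_force: [-1.1, -22.2, 0.2]
width: -0.0
grasp_force: 11.4
```

The force jumped to 22 N with no further travel, so the tray is home. Now I back off and rise.

{"api": "carry_out", "payload": {"targets": [[-1, 0, -0.3, 0, 0], [-1, 0, -0.8, 0, 0], [-1, 0, -0.8, 0, 0], [-1, 0, -0.3, 0.8, 0], [-1, 0, 0, 1, 0]]}}

```text
time: 21.6
ee_pos: [0.4728, -0.0016, 0.0985]
eef_rot: [3.14, -0.003, 3.092]
contact_force: [0.7, 0.2, -0.6]
width: -0.0002
grasp_force: 0.0
```

{"api": "carry_out", "payload": {"targets": [[-1, 0, 0, 1, 0], [-1, 0, 0, 1, 0], [-1, 0, 0, 0.5, 0], [-1, 0, 0, 0, 0], [-1, 0, 0, 0, 0]]}}

```text
time: 22.1
ee_pos: [0.4733, -0.0006, 0.1729]
eef_rot: [3.141, -0.001, 3.094]
contact_force: [0.7, 0.6, -0.6]
width: 0.0002
grasp_force: 0.0
```

```bash
python3 - <<'E'
from h import *
T=wp(); print(T[:3,3],r.get_obs()["contact_force"]); a=save("side","side8")
for q in ("tray_middle","tray_tab","stocked1"):
  for d in landmark_of("side",q): print(q,round(d["p"],2),w("side",d["at"]).round(4))
cv2.imwrite("pics/s8c.png",cv2.resize(a[100:280,40:300,::-1],None,fx=3,fy=3))
E
```

```text
[ 0.4732742  -0.00064653  0.17294881] [ 0.71830189  0.61584651 -0.59254294]
tray_middle 0.85 [0.4784 0.2228 0.0169]
tray_tab 0.56 [0.4738 0.0841 0.0713]
stocked1 0.89 [0.4468 0.2232 0.0496]
stocked1 0.69 [0.4489 0.1529 0.0469]
stocked1 0.66 [0.472  0.0864 0.0707]
stocked1 0.65 [0.5164 0.2229 0.0502]
stocked1 0.57 [0.6217 0.0512 0.0313]
stocked1 0.51 [0.5119 0.1533 0.0401]
```

View pics/s8c.png

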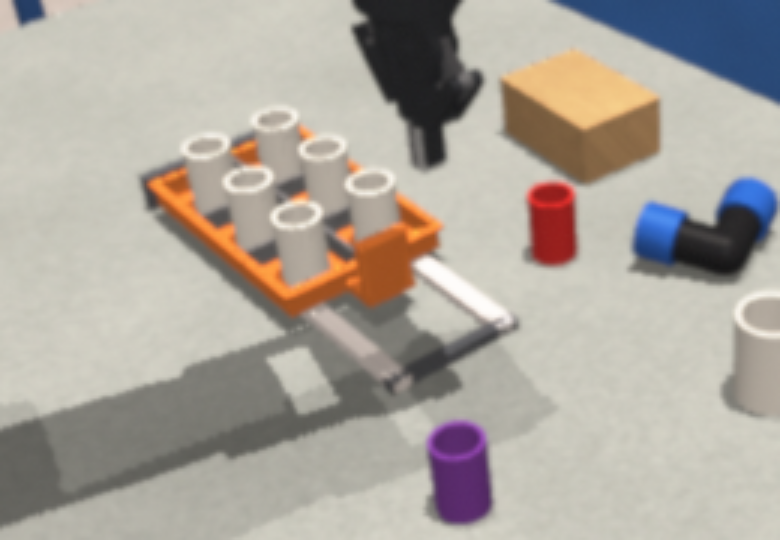

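The tray sits against the stop at crop (190,165), all six couplings stand upright, and the arm is clear.

```bash
python3 -c "
from plant import r
print(r.hand_in())"
```

```text
the job is handed in; nothing more can be done
None
```

Both spares are in the two empty cells, the full tray is home against the end stop, and the job is handed in (no verdict was returned).

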